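# Fetch the last bottle cap from a tilt-out bin

## Task

Tilt the bin that holds the last spare bottle cap (the solid blue ribbed cap, not the open ring) fully forward on its bottom pivot, take the cap out and set it down flat, either way up, in the steel tray, not dropping it in. Leave that bin tilted out so that it will be refilled, keep the other two bins shut, and do not knock over the bottle standing beyond the tray.

Things in the scene. Friction and masses are not known exactly. Their poses are not given: they have to be found in the camera images.
- bin_unit: Bench unit of three tilt-out bins in a row, fixed: white frame 124 mm deep (x) x 488 wide (y) x 118 tall, clear plastic bins at 160 mm pitch. Origin: centre of its underside. Its front faces its own -x, roughly to the robot; +y is the left bin. White cheeks between the bins, 4 mm thick, rise from 40 mm high at the front to 114 mm high 52 mm behind the pivots.
- bin_left (a joint): Tilt of the left bin (unit's y = +160 mm): 0 = shut, front panel upright; grows as the top of the front tilts forward to the unit's -x about the pivot along its lower front edge, to a stop at 0.9 rad. The pivot is stiff: the bin stays at any angle; 2 to 4 N at the top edge moves it. No handle: hook behind the front panel's top edge and draw it forward and down.
- bin_middle (a joint): Tilt of the middle bin (unit's y = 0), which works as the left one. Each bin, shut, measured back from and up from its pivot: front panel 4 mm thick (0 to 4 mm back), 154 mm wide, 100 high; floor 4 mm thick, 95 mm deep; rear wall 25 mm high; 146 mm clear between the 4 mm side walls, whose upper edge slopes from 58 mm up at the front to the rear wall's top. 0.25 kg.
- bin_right (a joint): Tilt of the right bin (unit's y = -160 mm), as the left one. A clear hood covers the rear of all bins, 114 to 118 mm above the bench, its front edge 52 mm behind the pivots: a shut bin is open from above only by the 48 mm slot between front panel and hood, enough to hook the panel but too narrow to lift the cap out.
- pivot_left (a point): Pivot axis (parallel to the unit's y) of the left bin at mid width, on the lower outer edge of its front panel: 12 mm above the bench, 58 mm in front of the unit's origin. Fixed to the unit, axes as the unit's.
- lip_left (a point): Middle of the top edge of the left bin's front panel, mid thickness; moves with the bin. Shut: 100 mm above the pivot, 2 mm behind it; at full tilt about 77 mm in front of it and 64 mm above it.
- floor_left (a point): Point at mid width on the left bin's inner floor, 45 mm behind the pivot and 4 mm above it when shut; moves with the bin.
- pivot_middle (a point): Pivot axis (parallel to the unit's y) of the middle bin at mid width, on the lower outer edge of its front panel: 12 mm above the bench, 58 mm in front of the unit's origin. Fixed to the unit, axes as the unit's.
- lip_middle (a point): Middle of the top edge of the middle bin's front panel, mid thickness; moves with the bin. Shut: 100 mm above the pivot, 2 mm behind it; at full tilt about 77 mm in front of it and 64 mm above it.
- floor_middle (a point): Point at mid width on the middle bin's inner floor, 45 mm behind the pivot and 4 mm above it when shut; moves with the bin.
- pivot_right (a point): Pivot axis (parallel to the unit's y) of the right bin at mid width, on the lower outer edge of its front panel: 12 mm above the bench, 58 mm in front of the unit's origin. Fixed to the unit, axes as the unit's.
- lip_right (a point): Middle of the top edge of the right bin's front panel, mid thickness; moves with the bin. Shut: 100 mm above the pivot, 2 mm behind it; at full tilt about 77 mm in front of it and 64 mm above it.
- floor_right (a point): Point at mid width on the right bin's inner floor, 45 mm behind the pivot and 4 mm above it when shut; moves with the bin.
- cap: The last spare screw cap: blue plastic, closed top, ribbed rim, 60 mm across, 32 mm tall, 30 g. Origin: centre of its underside; z points out through its top. Starts top up on the floor of one of the bins (which varies), within 10 mm of mid width; as the bin tilts out it slides forward against the front panel, usually still lying on the bin's floor.
- pour_ring: Blue plastic pouring ring, 56 mm outside, 42 mm inside, 12 mm tall, open in the middle; origin in the centre of its underside. Lies in another of the bins; not wanted.
- elbow: White plastic hose elbow, two legs about 46 mm long, 30 mm tall; origin under its middle. Lies in the remaining bin; not wanted.
- tray: Low open stainless-steel tray, loose on the bench to the left, 200 mm (its x) x 150 mm (its y) x 22 mm tall, walls and floor 3 mm, 0.6 kg. Origin: centre of its underside.
- bottle_c: Capped glass laboratory bottle, 70 mm diameter, 140 mm tall, standing free on the bench beyond the tray; origin: centre of its underside, z up.
There are look-alikes about, which are no part of the job. There is more than one size of the pour_ring; the one meant has the size given above. There is more than one size of the cap; the job needs the larger.

How it is judged:
By the outcome, as a careful person would: the job done as asked, in the order asked, and still so for the second after the job is handed in, with the robot touching nothing.
It also fails if it takes over 53 s, if anything falls off the work surface, if the arm or the gripper's body presses on something with over 40 N, if the wrist force passes 120 N, or if a joint passes its speed limit or range.

## Robot

A 7-joint arm with a two-finger parallel gripper is mounted at the origin on the work surface. World frame = base frame: x ahead of the robot, y to its left, z up, the work surface at z = 0. Lengths are in m, angles in rad, forces in N, time in s.
With the tool pointing down it reaches from about 0.35 to 0.9 m from the base axis. Payload 19.9 kg.
Tool frame: the origin (TCP) lies at the very end of the fingers, on their centre line; the grasp point (between the pads) lies robot.grip_point_offset behind it (robot.grip_point_offset is the distance from the TCP to the grasp point, in m); y points along the fingers, x is the direction in which the jaws open and shut, and the axes are right-handed (so a half turn about y gives the same grasp; the last joint's range is limited). The gripper opens to 85 mm and grips with 20 to 120 N. Pads are 22 mm wide; open, the fingers measure 114 mm over their backs; the gripper's body (76 mm by 85 mm) begins 54 mm behind the grasp point. The pads swing forward as they close: fully open they stand 13 mm farther back than shut.
Start: joints at [-1.252, 0.417, -0.01, 1.614, 0.005, 1.111, -0.053], TCP at [0.221, 0.585, 0.201] pointing down, gripper open.
Joint ranges: [-2.81, 2.81], [-0.39, 2.02], [-1.27, 1.25], [0.06, 2.57], [-1.19, 4.33], [0.19, 2], [-2.82, 2.82]. Speed limits (rad/s): [1.89, 1.89, 2.39, 2.39, 3.01, 3.01, 3.01].

## Interface

Orientations are given as a rotation vector (axis times angle).
In Python, from workcell import robot gives the robot as it stands. The module is installed in compiled form; this text tells all that it offers.
- The arm moves only by the tool servo_tool, never from a script. Its argument "rows" is text: rows parted by semicolons, each of 7 numbers parted by spaces: the turn, a rotation vector about the tool's x, y, z in rad, then the shift along the tool's x, y, z in cm, then the gripper command: -1 is shut, 1 is fully open, values between are in proportion. In form: wx wy wz x y z claw; .... A call has 1 to 20 rows; each row is the pose to reach, as a shift and turn from the pose commanded when the call began, along the tool's axes at that moment; what a row does not reach only later rows make up. A row lasts 1/10 s, in which the tool goes at most 50 mm and 8.59 degrees, less where a joint would pass 70% of its speed; a pose out of reach is approached as far as the arm can. A call with a gripper value outside its range is refused whole. The fingers move at their own pace and stop on an object; "force" is the grip in N (left out, the last holds). Time passes only in rows, so rows that repeat a pose let the fingers close. It gives the time, the measured TCP pose, the force and the opening at its end, in the units of the state.
- robot.read_state(): the state, without advancing time (a new reading comes with each control period).
- robot.get_image(name): name is "side" or "top" or "wrist"; returns the picture (480x640x3 uint8, red, green, blue); there is no depth.
- robot.get_calibration(name): a dict with "fx", "fy", "cx", "cy" (pixels), "R" (3x3) and "t" (3): a world point X has camera coordinates R X + t. Camera axes: x right, y down, z forward; pixel columns grow to the right and rows downward; lengths in m; the calibration is good to about 2 mm. A picture is of the moment at which its call begins: read the wrist's pose just before it. get_calibration takes no time and is no camera call; for the wrist camera it gives the pose at the moment of the call.
- robot.sign_off(): hands the job in, once; it reports no verdict.
The state is a dict: "clock": time; "joint_pos": joint angles; "dq": joint speeds; "joint_efforts": joint torques, N m; "position": TCP position; "ee_rot": TCP orientation; "force": force on the tool from outside, world axes, zero at the start; "moment": the same for the moment, N m; "finger_gap": finger opening in m.
Only numpy, scipy, OpenCV 4.12 (cv2) and the standard library are available. Lean on these libraries where they do the work, as an engineer would, in place of code of your own. Each camera call takes 0.05 s, during which the arm holds its last target. There are 200 camera calls.

## Working session

There is one attempt and no reset: what is moved stays moved. The work goes in short steps, Python scripts to look and compute and a tool call to move; the robot and the scene stay as the last step left them, time stands still between calls to the robot, and variables do not carry over. Pictures are saved under pics/ and viewed, about 8 in all and at most 12, crops included, and the job is handed in when it is done.

Besides the shell and the picture viewer there is one more tool, called after "Call:" as name(argument=value, ...) on one line, values as JSON. servo_tool: Moves the arm, as the interface text tells. Its arguments: {"type":"object","properties":{"rows":{"type":"string"},"force":{"type":"number"}},"required":["rows"]}

```bash
mkdir -p pics; python3 - <<'E'
from workcell import robot
import cv2,numpy as np
s=robot.read_state();print(s, robot.grip_point_offset)
ims=[]
for n in("top","side"):
    im=robot.get_image(n);cv2.imwrite(f"pics/{n}0.png",im[:,:,::-1])
    c=robot.get_calibration(n);print(n,c)
E
```

```text
{'clock': 0.0, 'joint_pos': array([-1.2515404 ,  0.4179728 , -0.0103325 ,  1.61419766,  0.0046984 ,
        1.11070237, -0.05300607]), 'dq': array([ 3.87541310e-04, -4.07044751e-04,  3.74681019e-04,  1.89205644e-03,
        9.97305173e-04, -4.33895433e-04,  8.95775486e-05]), 'joint_efforts': array([-9.49596615e-04, -8.64458299e+01,  6.78624138e-01, -4.34885252e+01,
        1.89905672e-02,  7.48709310e-03,  2.41383532e-05]), 'position': array([0.2204685 , 0.58439646, 0.20055102]), 'ee_rot': array([-1.35933318, -0.9387924 ,  0.94042066]), 'force': array([-0.13689995,  0.43812174,  0.33709358]), 'moment': array([-0.05721677, -0.04398644,  0.05242248]), 'finger_gap': 0.0854146855148919} 0.0187
top {'fx': 551.2118208351221, 'fy': 551.2118208351221, 'cx': 315.03063760311016, 'cy': 236.84428663654535, 'R': array([[ 0.00784465, -0.99965103,  0.02522468],
       [-0.98203659, -0.01245736, -0.18827894],
       [ 0.18852747, -0.02329458, -0.98179161]]), 't': array([0.03899414, 0.60662898, 1.08169882])}
side {'fx': 542.2696296636296, 'fy': 542.2696296636296, 'cx': 317.39931903831354, 'cy': 238.13688539632915, 'R': array([[ 0.99958082, -0.02700783, -0.01042883],
       [-0.02731697, -0.76051537, -0.64874506],
       [ 0.00958991,  0.648758  , -0.76093435]]), 't': array([-0.57700433,  0.13692049,  1.07962655])}
```

View pics/top0.png

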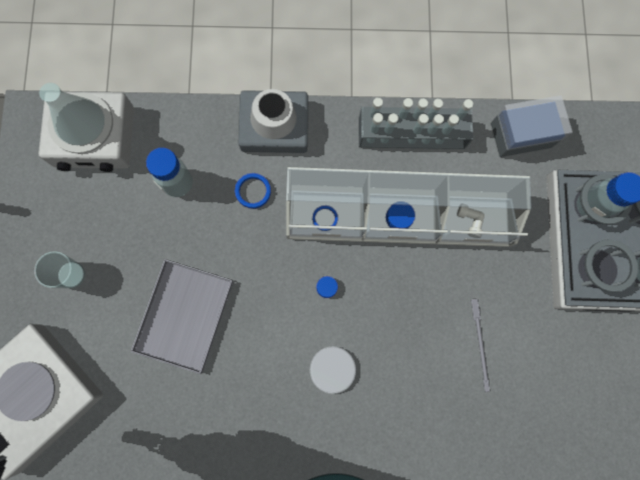

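View pics/side0.png

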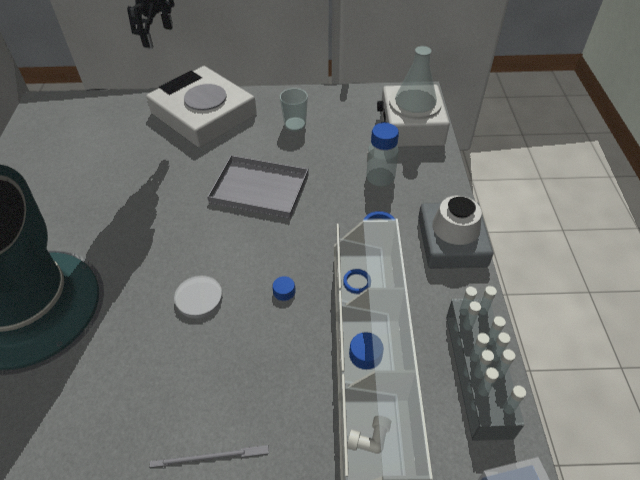

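Candidates: blue disc in the middle bin, top (400,214) / side (366,350); small blue cap loose on the bench, top (327,287), about 35 mm; open ring in the left bin (325,217); larger ring on the bench (253,191); elbow in the right bin (470,218). The middle-bin disc is solid and about 60 mm across, so it fits. I'll confirm it in a crop.

```bash
python3 - <<'E'
import cv2,numpy as np
a=cv2.imread("pics/top0.png");b=cv2.imread("pics/side0.png")
A=cv2.resize(a[155:255,275:541],None,fx=3,fy=3,interpolation=cv2.INTER_CUBIC)  # 798x300
B=cv2.resize(b[205:480,320:440],None,fx=2,fy=2)[:300*2]
cv2.imwrite("pics/c1.png",A)
C=cv2.resize(a[255:380,125:245],None,fx=2.4,fy=2.4,interpolation=cv2.INTER_CUBIC)[:300]
cv=np.zeros((600,798,3),np.uint8);cv[:300]=A;cv[300:300+C.shape[0],:C.shape[1]]=C
D=cv2.resize(b[310:410,325:425],(300,300),interpolation=cv2.INTER_CUBIC);cv[300:,450:750]=D
cv2.imwrite("pics/c1.png",cv)
E
cat > h.py <<'E'
import numpy as np
from workcell import robot
from scipy.spatial.transform import Rotation as Ro
def px2w(n,u,v,z):
    c=robot.get_calibration(n);R=c["R"];t=c["t"]
    d=R.T@[(u-c["cx"])/c["fx"],(v-c["cy"])/c["fy"],1];o=-R.T@t
    return o+d*(z-o[2])/d[2]
def w2px(n,X):
    c=robot.get_calibration(n);p=c["R"]@np.array(X)+c["t"]
    return c["fx"]*p[0]/p[2]+c["cx"],c["fy"]*p[1]/p[2]+c["cy"]
E
```

```text
(no output)
```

View pics/c1.png

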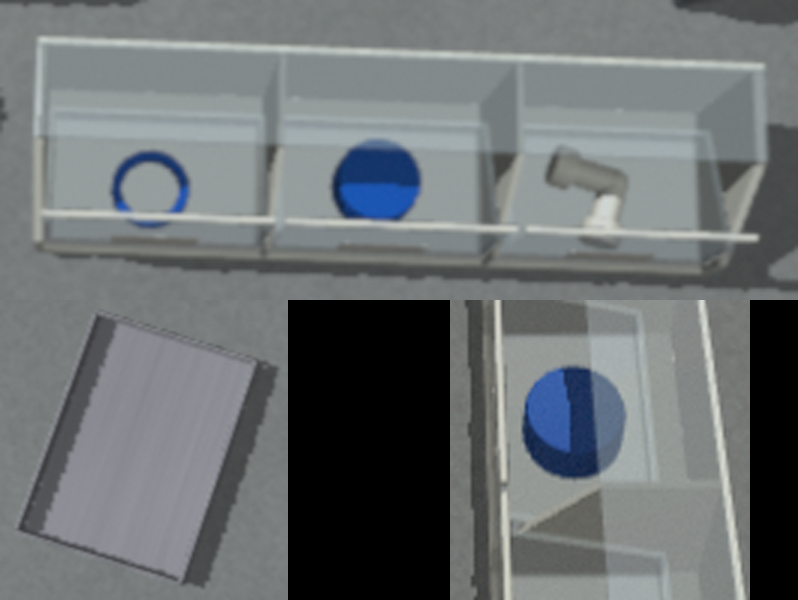

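Confirmed: the middle-bin disc is solid with a closed top; the left bin holds the open ring and the right one the elbow. Lip line in the crop runs (40,213)–(758,238), with bin gaps at (273,219) and (519,230). Tray corners in the crop: (100,15), (262,62), (183,282), (22,227).

```bash
python3 - <<'E'
from h import *
f=lambda u,v,z:px2w("top",275+u/3,155+v/3,z)
L,G1,G2,Rr=[f(*p,.112) for p in((40,213),(273,219),(519,230),(758,238))]
print(L,G1,G2,Rr,np.linalg.norm(L-Rr),np.linalg.norm(G1-G2))
d=L-Rr;yaw=np.arctan2(-d[0],d[1]);print("yaw",yaw)
b=[f(*p,.118) for p in((38,38),(764,66))];print("rear",b,np.linalg.norm(b[0]-b[1]))
mid=(L+Rr)/2;mid2=(G1+G2)/2;print("lip mid",mid,mid2)
ux=np.array([np.cos(yaw),np.sin(yaw),0])
print("depth",(b[0]-L)@ux)
print("cap top",f(377,182,.048), "side", px2w("side",325+568/3-150,0,0)[:0], px2w("side",325+(565-450)/3,310+(415-300)/3,.048))
# side check lip: project
for k in(-80,0,80):
    print(w2px("side",mid+k/1000*np.array([-np.sin(yaw),np.cos(yaw),0])))
T=[px2w("top",125+u/2.4,255+v/2.4,.022) for u,v in((98,314-300),(262,62),(184,283),(22,228))]
print("tray",np.round(T,3),np.mean(T,0)); print([np.linalg.norm(T[i]-T[i-1]) for i in range(4)])
print("small cap",px2w("top",327,287,.02),"petri",px2w("top",333,370,.01),"bottle",px2w("top",162,165,.14))
s=robot.read_state();print(Ro.from_rotvec(s["ee_rot"]).as_matrix())
c=robot.get_calibration("wrist");print(c)
E
```

```text
[0.61674336 0.09927664 0.112     ] [ 0.61472932 -0.05406461  0.112     ] [ 0.60944488 -0.21682397  0.112     ] [ 0.60609872 -0.37587304  0.112     ] 0.47526889690119306 0.16284512563558737
yaw -0.022398958891808637
rear [array([0.73462875, 0.10247415, 0.118     ]), array([ 0.72282389, -0.38514058,  0.118     ])] 0.48775760300123966
lip mid [ 0.61142104 -0.1382982   0.112     ] [ 0.6120871  -0.13544429  0.112     ]
depth 0.11778420224718647
cap top [ 0.65567149 -0.13512283  0.048     ] side [] [ 0.65515499 -0.14048847  0.048     ]
(np.float64(340.8275168771288), np.float64(373.0424690710213))
(np.float64(339.27221395535963), np.float64(329.09852455217947))
(np.float64(337.88466593317315), np.float64(289.894371810775))
tray [[0.558 0.357 0.022]
 [0.517 0.213 0.022]
 [0.33  0.272 0.022]
 [0.374 0.41  0.022]] [0.44458865 0.31303986 0.022     ]
[np.float64(0.1913126687776587), np.float64(0.1500086407111803), np.float64(0.1966356118801456), np.float64(0.14566762792618215)]
small cap [0.50644445 0.01835161 0.02      ] petri [0.3364993  0.00488037 0.01      ] bottle [0.72898259 0.34642735 0.14      ]
[[ 3.52971827e-01 -2.94174449e-04 -9.35633904e-01]
 [ 9.35633314e-01 -1.05584795e-03  3.52971936e-01]
 [-1.09172247e-03 -9.99999399e-01 -9.74451671e-05]]
{'fx': 395.14187912326474, 'fy': 395.14187912326474, 'cx': 323.57692478430783, 'cy': 241.81471727095143, 'R': array([[ 3.53443564e-01,  9.35455527e-01, -7.76660459e-04],
       [ 8.88152458e-01, -3.35310121e-01,  3.14248841e-01],
       [ 2.93705393e-01, -1.11759023e-01, -9.49340330e-01]]), 't': array([-0.62385508, -0.04081841,  0.38016271])}
```

```bash
cat >> h.py <<'E'
YAW=-0.0224; PIV=np.array([.6095,-.137,.012])
UX=np.array([np.cos(YAW),np.sin(YAW),0]);UY=np.array([-np.sin(YAW),np.cos(YAW),0]);UZ=np.array([0,0,1.])
def rot(phi,yaw=YAW):  # jaws (tool x) along unit y, tool y = approach, leaning phi so tips point to +ux
    ux=np.array([np.cos(yaw),np.sin(yaw),0]);uy=np.array([-np.sin(yaw),np.cos(yaw),0])
    a=np.sin(phi)*ux-np.cos(phi)*UZ
    return np.c_[uy,a,np.cross(uy,a)]
def unit(b,u,y=0): return PIV+b*UX+u*UZ+y*UY   # back, up from pivot
def move(R,p,s=None):
    s=s or robot.read_state()
    R0=Ro.from_rotvec(s["ee_rot"]).as_matrix()
    w=Ro.from_matrix(R0.T@R).as_rotvec();d=R0.T@(np.array(p)-s["position"])*100
    return " ".join(f"{v:.3f}" for v in w)+" "+" ".join(f"{v:.2f}" for v in d)
E
python3 - <<'E'
from h import *
print(move(rot(0),unit(.028,.148)))
E
```

```text
-0.000 -0.338 -0.001 -52.84 4.13 -64.50
```

Call:
servo_tool(rows="0 -0.338 0 -13.2 1 -16.1 -1;0 -0.338 0 -26.4 1 -32.2 -1;0 -0.338 0 -39.6 1 -48.4 -1;0 -0.338 0 -52.8 1 -64.5 -1;0 -0.338 0 -52.8 1 -64.5 -1;0 -0.338 0 -52.8 1 -64.5 -1;0 -0.338 0 -52.8 1 -64.5 -1;0 -0.338 0 -52.8 1 -64.5 -1;0 -0.338 0 -52.8 1 -64.5 -1;0 -0.338 0 -52.8 1 -64.5 -1;0 -0.338 0 -52.8 1 -64.5 -1;0 -0.338 0 -52.8 1 -64.5 -1;0 -0.338 0 -52.8 1 -64.5 -1;0 -0.338 0 -52.8 1 -64.5 -1;0 -0.338 0 -52.8 4.1 -64.5 -1;0 -0.338 0 -52.8 4.1 -64.5 -1;0 -0.338 0 -52.8 4.1 -64.5 -1;0 -0.338 0 -52.8 4.1 -64.5 -1;0 -0.338 0 -52.8 4.1 -64.5 -1;0 -0.338 0 -52.8 4.1 -64.5 -1")

```text
clock: 2.1
position: [0.6376, -0.1358, 0.1603]
ee_rot: [-1.219, -1.193, 1.193]
force: [0.4, -0.0, -0.2]
finger_gap: 0.0002
```

```bash
python3 - <<'E'
from h import *
import cv2
s=robot.read_state();print(s["clock"],s["position"],s["joint_pos"],s["force"],s["finger_gap"])
print(move(rot(0),unit(.028,.148)))
im=robot.get_image("side")[230:430,270:470,::-1];w=robot.get_image("wrist")[:,:,::-1]
cv=np.zeros((480,800,3),np.uint8);cv[:400,:400]=cv2.resize(im,(400,400),interpolation=2);cv[:300,400:]=cv2.resize(w,(400,300));cv2.imwrite("pics/p4.png",cv)
E
```

```text
2.1 [ 0.63756178 -0.13580705  0.16026182] [-0.07736096  0.52127431  0.33636313  1.59007268 -0.18980701  1.06278503
  1.85932231] [ 4.41553688e-01 -2.92371890e-04 -2.16630706e-01] 0.00023973012653346517
-0.000 0.001 0.001 -0.18 0.03 0.00
```

View pics/p4.png

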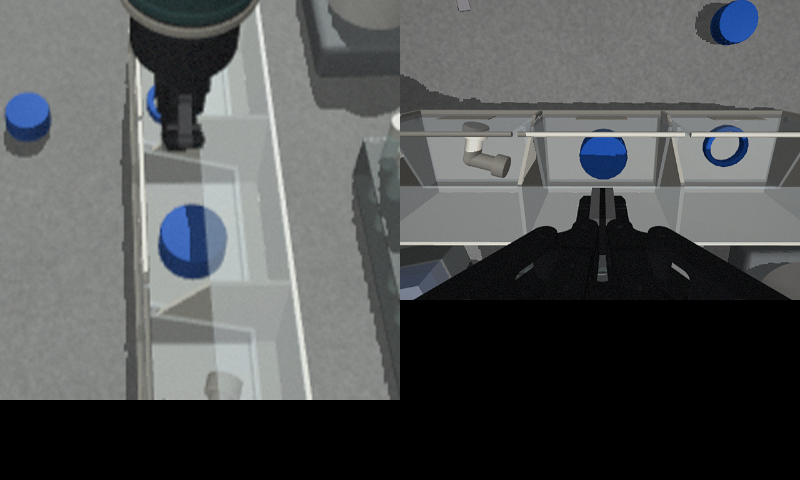

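```bash
python3 - <<'E'
from h import *
c=robot.get_calibration("wrist");print(-c["R"].T@c["t"])
for n,P in dict(lip=unit(.002,.1),gapL=unit(.002,.1,.08),gapR=unit(.002,.1,-.08),hood=unit(.052,.106),tcp=robot.read_state()["position"],rear=unit(.12,.106)).items(): print(n,np.array(w2px("wrist",P))/1.6+[400,0])
E
```

```text
[ 0.55696171 -0.13472592  0.33323699]
lip [600.79831465 131.74927745]
gapL [687.73819012 131.7941201 ]
gapR [513.79559096 131.70440238]
hood [600.82607116 183.9459964 ]
tcp [603.20429128 180.25315517]
rear [600.89492261 242.86691325]
```

Wrist check: lip, hood edge and gaps fall within about 2–3 mm of prediction (shift +2 mm in x and y). Now descend into the slot and start the pull.

Call:
servo_tool(rows="0 0 0 -0.1 3 0 -1;0 0 0 -0.1 6.6 0 -1;0 0 0 -0.1 6.6 0 -1;0 0 0 -0.1 6.6 0 -1;0 0 0 -0.1 6.6 0.6 -1;0 0 0 -0.1 6.6 1.2 -1;0 0 0 -0.1 6.65 1.6 -1;0 0 0 -0.1 6.65 2 -1;0 0 0 -0.1 6.7 2.4 -1;0 0 0 -0.1 6.7 2.8 -1;0 0 0 -0.1 6.7 2.8 -1;0 0 0 -0.1 6.7 2.8 -1")

```text
clock: 3.4
position: [0.6098, -0.1373, 0.0933]
ee_rot: [-1.22, -1.193, 1.192]
force: [-0.5, -0.0, 0.0]
finger_gap: 0.0001
```

Call:
servo_tool(rows="0 0 0 0 0.15 0.55 -1;0 0 0 0 0.3 1.1 -1;0 0 0 0 0.42 1.6 -1;0 0 0 0 0.65 2.1 -1;0 0 0 0 0.9 2.6 -1;0 0 0 0 1.13 3.05 -1;0 0 0 0 1.5 3.6 -1;0 0 0 0 1.85 4.05 -1;0 0 0 0 2.3 4.5 -1;0 0 0 0 2.7 4.95 -1;0 0 0 0 2.85 5.3 -1;0 0 0 0 2.9 5.6 -1;0 0 0 0 2.9 5.6 -1;0 0 0 0 2.9 5.6 -1")

```text
clock: 4.8
position: [0.5539, -0.1361, 0.0644]
ee_rot: [-1.22, -1.193, 1.192]
force: [0.3, 0.1, -0.3]
finger_gap: 0.0003
```

```bash
python3 - <<'E'
from h import *
import cv2
s=robot.read_state();print(s["clock"],s["position"],s["joint_pos"],s["force"])
im=robot.get_image("side")[230:430,240:440,::-1];w=robot.get_image("wrist")[:,:,::-1];cv2.imwrite("pics/s5.png",robot.get_image("side")[:,:,::-1])
cv=np.zeros((480,800,3),np.uint8);cv[:400,:400]=cv2.resize(im,(400,400),interpolation=2);cv[:300,400:]=cv2.resize(w,(400,300));cv2.imwrite("pics/p5.png",cv)
E
```

```text
4.8 [ 0.55392019 -0.13606292  0.06440733] [-0.06119265  0.50571287  0.3165504   1.87097642 -0.21232543  0.79712272
  1.91541775] [ 0.27770655  0.14151849 -0.26383777]
```

View pics/p5.png

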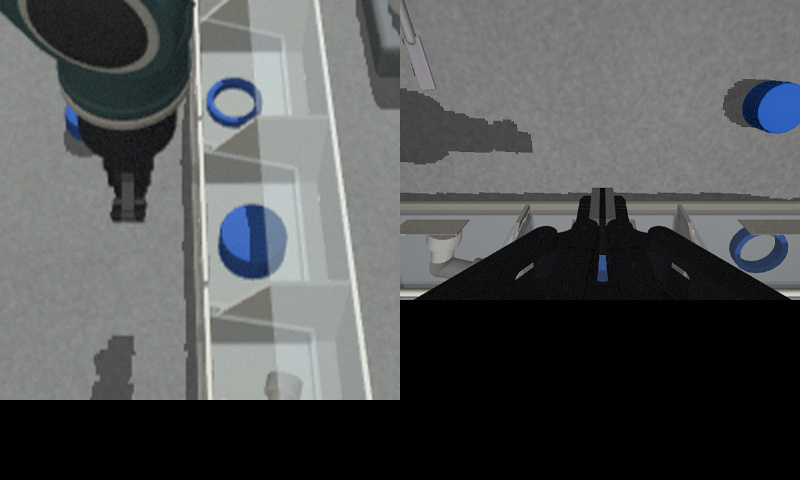

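```bash
python3 - <<'E'
from h import *
import cv2
a=cv2.imread("pics/s5.png")[200:470,270:430];b=cv2.imread("pics/side0.png")[200:470,270:430]
cv2.imwrite("pics/p6.png",cv2.resize(np.hstack([b,a]),(711,600),interpolation=2))
for n,P in dict(lip=unit(.002,.1),tcp=robot.read_state()["position"],lipopen=unit(-.077,.064)).items(): print(n,w2px("side",P),w2px("wrist",P))
E
```

```text
lip (np.float64(339.2791998886523), np.float64(328.4488292707283)) (np.float64(326.18882521609567), np.float64(465.9861719546264))
tcp (np.float64(305.77702823350194), np.float64(343.1393586090122)) (np.float64(325.10373998932147), np.float64(288.39394224864145))
lipopen (np.float64(293.2362486709371), np.float64(339.73103362672555)) (np.float64(325.88456096727924), np.float64(254.8427076661961))
```

View pics/p6.png

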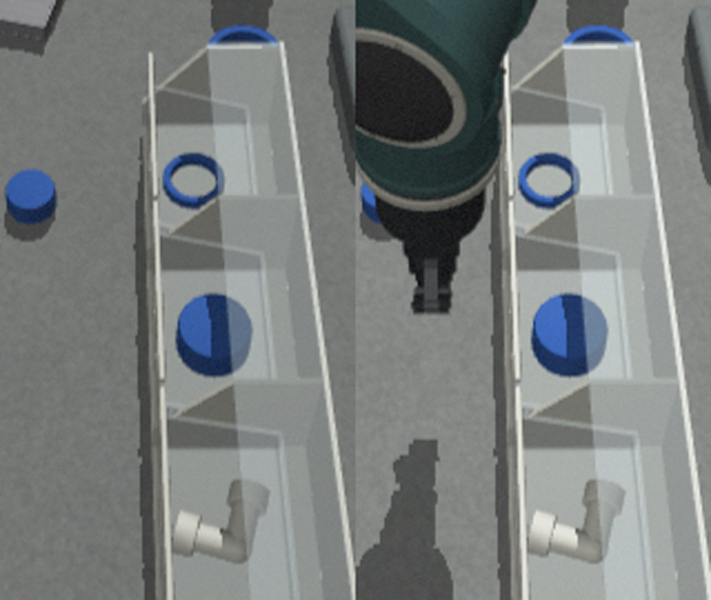

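```bash
python3 - <<'E'
from h import *
print("pre-insert tcp side",w2px("side",[.63756,-.13581,.16026]),"observed ~(361.5,304)")
p=robot.read_state()["position"]
for dz in(0,.005,.01,.015,.02):
  for dx in (-.011,0,.011): print(dz,dx,np.round(w2px("wrist",p+dz*UZ+dx*UX),1),np.round(w2px("side",p+dz*UZ+dx*UX),1))
print(robot.read_state()["clock"])
E
```

```text
pre-insert tcp side (np.float64(355.9694164466997), np.float64(311.71758487986745)) observed ~(361.5,304)
0 -0.011 [325.1 267.1] [299.5 343.2]
0 0 [325.1 288.4] [305.8 343.1]
0 0.011 [325.1 309. ] [312.1 343.1]
0.005 -0.011 [325.2 271.1] [299.4 341.8]
0.005 0 [325.1 293. ] [305.7 341.7]
0.005 0.011 [325.1 314. ] [312.  341.6]
0.01 -0.011 [325.2 275.5] [299.3 340.3]
0.01 0 [325.2 297.8] [305.6 340.2]
0.01 0.011 [325.2 319.2] [312.  340.2]
0.015 -0.011 [325.3 280. ] [299.2 338.8]
0.015 0 [325.2 302.8] [305.5 338.8]
0.015 0.011 [325.2 324.8] [311.9 338.7]
0.02 -0.011 [325.3 284.8] [299.1 337.4]
0.02 0 [325.3 308.2] [305.5 337.3]
0.02 0.011 [325.3 330.6] [311.9 337.2]
4.95
```

The picture shows the middle bin is still shut: the cap has not moved, and the finger tip is now in front of the unit. The finger apparently passed over the lip. The tip appears higher than the reported TCP in both cameras, so I'll measure it closely.

```bash
python3 - <<'E'
from h import *
import cv2
w=robot.get_image("wrist")[:,:,::-1];a=cv2.imread("pics/s5.png")
p=robot.read_state()["position"]
A=cv2.resize(w[260:420,250:400],None,fx=3,fy=3,interpolation=2)
B=cv2.resize(a[300:360,270:340],None,fx=5,fy=5,interpolation=2)
cv=np.zeros((480,800,3),np.uint8);cv[:,:450]=A;cv[:300,450:]=B
cv2.imwrite("pics/p7.png",np.clip(cv.astype(float)*1.8+15,0,255).astype(np.uint8))
E
```

```text
(no output)
```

View pics/p7.png

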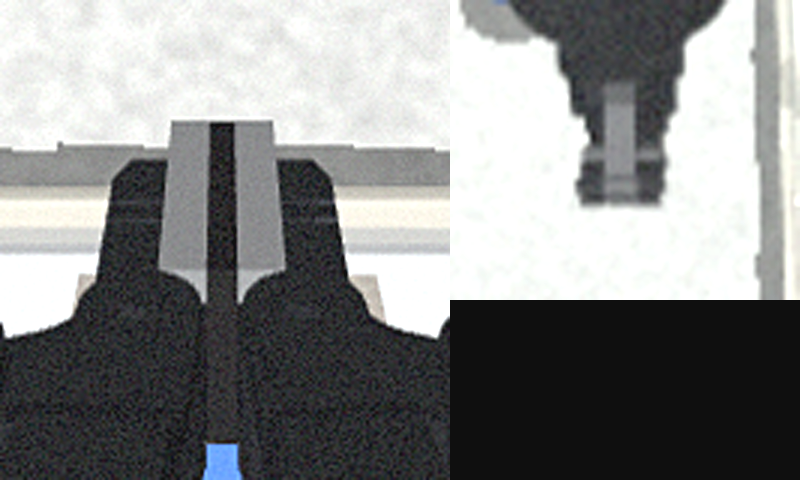

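Both cameras put the tip about 20–25 mm above the reported TCP, which explains the miss. I'll touch the bench here gently to measure the offset.

Call:
servo_tool(rows="0 0 0 0 3 1 -1;0 0 0 0 5 1.5 -1;0 0 0 0 5.5 1.5 -1;0 0 0 0 5.8 1.5 -1;0 0 0 0 6.1 1.5 -1;0 0 0 0 6.3 1.5 -1;0 0 0 0 6.5 1.5 -1;0 0 0 0 6.5 1.5 -1")

```text
clock: 5.8
position: [0.5389, -0.1357, -0.0006]
ee_rot: [-1.22, -1.193, 1.192]
force: [-0.3, 0.1, 0.4]
finger_gap: -0.0004
```

Call:
servo_tool(rows="0 0 0 0 0.2 0 -1;0 0 0 0 0.4 0 -1;0 0 0 0 0.6 0 -1;0 0 0 0 0.8 0 -1;0 0 0 0 1.0 0 -1;0 0 0 0 1.0 0 -1")

```text
clock: 6.4
position: [0.5385, -0.1357, -0.0111]
ee_rot: [-1.22, -1.192, 1.193]
force: [-0.7, 0.2, -0.2]
finger_gap: -0.0001
```

Call:
servo_tool(rows="0 0 0 0 0.2 0 -1;0 0 0 0 0.4 0 -1;0 0 0 0 0.6 0 -1;0 0 0 0 0.6 0 -1")

```text
clock: 6.8
position: [0.5385, -0.1357, -0.0171]
ee_rot: [-1.22, -1.192, 1.193]
force: [0.0, -0.4, 1.1]
finger_gap: -0.0001
```

Call:
servo_tool(rows="0 0 0 0 0.1 0 -1;0 0 0 0 0.2 0 -1;0 0 0 0 0.3 0 -1;0 0 0 0 0.3 0 -1")

```text
clock: 7.2
position: [0.5386, -0.1357, -0.0199]
ee_rot: [-1.22, -1.192, 1.193]
force: [0.6, 0.9, 0.1]
finger_gap: 0.0
```

Call:
servo_tool(rows="0 0 0 0 0.2 0 -1;0 0 0 0 0.4 0 -1;0 0 0 0 0.4 0 -1")

```text
clock: 7.5
position: [0.5385, -0.1357, -0.0241]
ee_rot: [-1.22, -1.192, 1.193]
force: [0.1, -0.8, -0.4]
finger_gap: -0.0001
```

Call:
servo_tool(rows="0 0 0 0 0.2 0 -1;0 0 0 0 0.4 0 -1;0 0 0 0 0.4 0 -1")

```text
clock: 7.8
position: [0.5385, -0.1357, -0.0281]
ee_rot: [-1.22, -1.192, 1.193]
force: [0.7, -0.7, -0.0]
finger_gap: -0.0
```

Call:
servo_tool(rows="0 0 0 0 0.2 0 -1;0 0 0 0 0.3 0 -1;0 0 0 0 0.3 0 -1")

```text
clock: 8.1
position: [0.5389, -0.1358, -0.03]
ee_rot: [-1.22, -1.193, 1.192]
force: [-5.9, 2.1, 19.3]
finger_gap: -0.0003
```

Contact came at a reported z of about −0.029, so the true tip is 29 mm behind the reported TCP; I'll correct for that. Now back over the lip and into the slot.

Call:
servo_tool(rows="0 0 0 0 -4.5 0.5 -1;0 0 0 0 -9 0.5 -1;0 0 0 0 -13 0 -1;0 0 0 0 -14.2 0 -1;0 0 0 0 -14.2 0 -1;0 0 0 0 -14.2 -4.5 -1;0 0 0 0 -14.2 -9 -1;0 0 0 0 -14.2 -9.9 -1;0 0 0 0 -14.2 -9.9 -1;0 0 0 0 -14.2 -9.9 -1;0 0 0 0 -12 -9.9 -1;0 0 0 0 -10 -9.9 -1;0 0 0 0 -9 -9.9 -1;0 0 0 0 -9 -9.9 -1;0 0 0 0 -9 -9.9 -1")

```text
clock: 9.6
position: [0.6376, -0.1382, 0.0599]
ee_rot: [-1.22, -1.192, 1.192]
force: [0.5, -0.4, 1.5]
finger_gap: -0.0
```

Call:
servo_tool(rows="0 0 0 0 0 0.7 -1;0 0 0 0 0 1.3 -1;0 0 0 0 0 1.8 -1;0 0 0 0 0.03 2.3 -1;0 0 0 0 0.07 2.9 -1;0 0 0 0 0.2 3.4 -1;0 0 0 0 0.3 3.9 -1;0 0 0 0 0.45 4.4 -1")

```text
clock: 10.4
position: [0.5932, -0.137, 0.0545]
ee_rot: [-1.22, -1.192, 1.193]
force: [2.5, -1.1, -0.9]
finger_gap: 0.0002
```

Now about 2.5 N of resistance, so the panel is hooked. Continuing the arc to the stop.

Call:
servo_tool(rows="0 0 0 0 0.2 0.45 -1;0 0 0 0 0.4 0.9 -1;0 0 0 0 0.65 1.4 -1;0 0 0 0 0.95 1.8 -1;0 0 0 0 1.3 2.2 -1;0 0 0 0 1.7 2.65 -1;0 0 0 0 2.1 3.05 -1;0 0 0 0 2.2 3.35 -1;0 0 0 0 2.2 3.6 -1;0 0 0 0 2.2 3.6 -1")

```text
clock: 11.4
position: [0.5606, -0.1362, 0.0339]
ee_rot: [-1.225, -1.197, 1.191]
force: [14.4, -0.2, 4.6]
finger_gap: -0.0
```

Call:
servo_tool(rows="0 0 0 0 -0.5 -0.7 -1;0 0 0 0 -4 -0.7 -1;0 0 0 0 -8 -0.7 -1;0 0 0 0 -12 -0.7 0;0 0 0 0 -14 4 1;0 0 0 0 -14 4 1;0 0 0 0 -14 4 1;0 0 0 0 -14 4 1")

```text
clock: 12.2
position: [0.5178, -0.135, 0.1722]
ee_rot: [-1.219, -1.192, 1.193]
force: [0.1, 0.6, -0.6]
finger_gap: 0.0722
```

```bash
python3 - <<'E'
from h import *
import cv2
s=robot.read_state();print(s["clock"],s["position"],s["finger_gap"],s["force"])
w=robot.get_image("wrist")[:,:,::-1];a=robot.get_image("side")[:,:,::-1];t=robot.get_image("top")[:,:,::-1]
for n,i in zip("wat",(w,a,t)): cv2.imwrite(f"pics/8{n}.png",i)
cv=np.zeros((600,800,3),np.uint8)
cv[:360,:480]=cv2.resize(w,(480,360));cv[:480,480:]=cv2.resize(a[240:440,270:403],(320,480),interpolation=2)
cv[360:,:480]=cv2.resize(t[170:290,290:530],(480,240),interpolation=2)
cv2.imwrite("pics/p8.png",cv)
for n,P in dict(captop=np.array([0.611,-.135,.012])+unit(-.007,.049)-PIV,lipopen=unit(-.077,.064)).items(): print(n,w2px("side",P),w2px("wrist",P),w2px("top",P))
E
```

```text
12.2 [ 0.5178452  -0.13500163  0.17223428] 0.07218303513391582 [ 0.10644622  0.62999998 -0.59510181]
captop (np.float64(334.3537143704433), np.float64(342.6548825971229)) (np.float64(327.26346239015976), np.float64(327.138445769787)) (np.float64(402.1866648036015), np.float64(238.62157344616145))
lipopen (np.float64(293.2362486709371), np.float64(339.73103362672555)) (np.float64(324.8577531225951), np.float64(250.48943199078894)) (np.float64(404.5229893465351), np.float64(272.1075928491239))
```

View pics/p8.png

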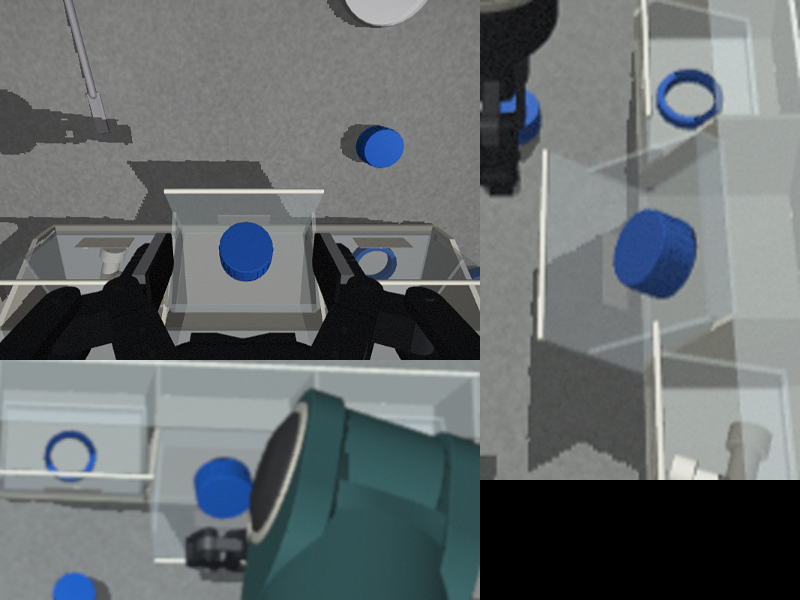

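Bin middle is fully open with the cap on the floor against the front panel: wrist about (328,324), side about (338,343). I'll fit the known cylinder to both silhouettes.

```bash
sed -i 's/PIV=np.array(.*/PIV=np.array([.611,-.135,.012])/;' h.py; cat >> h.py <<'E'
TIP=.029
def movetip(R,tip,s=None): return move(R,np.array(tip)+TIP*R[:,1],s)
E
python3 - <<'E'
from h import *
import cv2
from scipy.optimize import least_squares
obs={}
for n,f,box in(("wrist","8w",(260,250,420,400)),("side","8a",(320,320,365,370))):
    im=cv2.imread(f"pics/{f}.png").astype(int);m=np.zeros(im.shape[:2],bool)
    x0,y0,x1,y1=box;sub=im[y0:y1,x0:x1];m[y0:y1,x0:x1]=(sub[...,0]>sub[...,2]+40)
    k,l,st,_=cv2.connectedComponentsWithStats(m.astype(np.uint8));i=1+np.argmax(st[1:,4])
    X,Y,W,H,A=st[i];obs[n]=np.array([X,Y,X+W,Y+H]);print(n,obs[n],A)
ph=np.linspace(0,2*np.pi,90)
def cyl(c,th):
    n=-np.sin(th)*UX+np.cos(th)*UZ;e=np.cos(th)*UX+np.sin(th)*UZ
    return [c+.03*(np.cos(a)*e+np.sin(a)*UY)+h*n for a in ph for h in(0,.032)]
def bb(n,pts):
    q=np.array([w2px(n,p) for p in pts]);return np.r_[q.min(0),q.max(0)]
def res(v,ns=("wrist","side")):
    P=cyl(v[:3],.9 if len(v)<4 else v[3]);return np.concatenate([bb(n,P)-obs[n] for n in ns])
x0=unit(.034*.6216-.004*.783,.034*.783+.004*.6216);print("nominal",x0,res(x0))
for st in(x0,np.r_[x0,.9]):
    r=least_squares(res,st,x_scale=.01,diff_step=1e-4);print(r.x,r.fun.round(1))
E
```

```text
wrist [292 296 365 375] 4548
side [326 327 360 364] 959
nominal [ 0.62899788 -0.13540322  0.0411084 ] [-1.63154731 -2.3737452  -0.82300002  0.23215476 -2.28999333 -0.78410371
 -0.62424622  0.72667673]Traceback (most recent call last):
  File "<stdin>", line 20, in <module>
    return func(*args, **kwargs)
    result = trf(vector_fun.fun, vector_fun.jac, x0, f0, J0, lb, ub, ftol, xtol,
                 gtol, max_nfev, x_scale, loss_function, tr_solver,
                 tr_options.copy(), verbose, callback=callback_wrapped)
    return trf_no_bounds(
        fun, jac, x0, f0, J0, ftol, xtol, gtol, max_nfev, x_scale,
        loss_function, tr_solver, tr_options, verbose, callback=callback)
    J = jac(x)
    self._update_jac()
    ~~~~~~~~~~~~~~~~^^
    self.J = self.jac_wrapped(xp_copy(self.x), f0=self.f)
             ~~~~~~~~~~~~~~~~^^^^^^^^^^^^^^^^^^^^^^^^^^^^
    J, dct = approx_derivative(
             ~~~~~~~~~~~~~~~~~^
        self.fun,
        ^^^^^^^^^
    ...<2 lines>...
        **self.finite_diff_options,
        ^^^^^^^^^^^^^^^^^^^^^^^^^^^
    )
    ^
    J, _nfev = _dense_di
[... 154 characters left out ...]
                 ^^^^^^^^^^^^^^^^^^^^^^
                             mf)
                             ^^^
    df = [f_eval - f0 for f_eval in f_evals]
                                    ^^^^^^^
    f = np.atleast_1d(self.fun(x, *self.args, **self.kwargs))
                      ~~~~~~~~^^^^^^^^^^^^^^^^^^^^^^^^^^^^^^
    return np.atleast_1d(self.fun(x))
                         ~~~~~~~~^^^
    return self.f(x, *self.args, **self.kwargs)
           ~~~~~~^^^^^^^^^^^^^^^^^^^^^^^^^^^^^^
  File "<stdin>", line 17, in res
  File "<stdin>", line 15, in bb
  File "h.py", line 9, in w2px
    c=robot.get_calibration(n);p=c["R"]@np.array(X)+c["t"]
ValueError: time passes only in moves, steps and waits
```

The nominal pose fits both silhouettes within 2 px (about 1 mm). Now I'll work out the pre-grasp and grasp, leaning 28°.

```bash
python3 - <<'E'
from h import *
s=robot.read_state();R=rot(np.radians(28));g=unit(.034*.6216-.027*.783,.034*.783+.027*.6216)+[0,.0005,0]
tip=g+.0187*R[:,1];print(g,tip)
print("pre",movetip(R,tip-.09*R[:,1],s))
E
```

```text
[ 0.6109934  -0.13449985  0.0554052 ] [ 0.61977032 -0.13469649  0.03889408]
pre -0.490 -0.000 -0.000 0.27 7.90 -7.34
```

Call:
servo_tool(rows="-0.12 0 0 0.1 1 -1.5 1;-0.24 0 0 0.2 2.5 -3.5 1;-0.36 0 0 0.25 4.5 -5.5 1;-0.49 0 0 0.25 6.5 -7.3 1;-0.49 0 0 0.25 7.9 -7.3 1;-0.49 0 0 0.25 7.9 -7.3 1;-0.49 0 0 0.25 7.9 -7.3 1;-0.49 0 0 0.25 7.9 -7.3 1")

```text
clock: 13.15
position: [0.5916, -0.1345, 0.0947]
ee_rot: [-1.575, -1.54, 0.924]
force: [0.4, 0.1, 0.0]
finger_gap: 0.0857
```

```bash
python3 - <<'E'
from h import *
import cv2
s=robot.read_state();R=rot(np.radians(28));g=unit(.034*.6216-.027*.783,.034*.783+.027*.6216)+[0,.0005,0]
tip=g+.0187*R[:,1];print(s["joint_pos"],s["position"],s["finger_gap"])
print("grasp",movetip(R,tip,s))
E
```

```text
[ 0.16549978  0.33016263  0.0692668   2.15292653 -0.59124411  0.21170877
  2.32593773] [ 0.59160325 -0.13447164  0.09469407] 0.08569857425671087
grasp 0.002 0.000 -0.000 0.04 9.15 0.15
```

Call:
servo_tool(rows="0 0 0 0 2 0.05 1;0 0 0 0 4 0.1 1;0 0 0 0 5 0.1 1;0 0 0 0 5 0.1 1")

```text
clock: 13.55
position: [0.6143, -0.1339, 0.0488]
ee_rot: [-1.575, -1.537, 0.92]
force: [0.4, 0.2, 0.8]
finger_gap: 0.0855
```

```bash
python3 - <<'E'
from h import *
s=robot.read_state();R=rot(np.radians(28));g=unit(.034*.6216-.027*.783,.034*.783+.027*.6216)+[0,.0005,0]
tip=g+.0187*R[:,1];print(s["joint_pos"],s["position"],s["finger_gap"],s["force"])
print("grasp",movetip(R,tip,s))
E
```

```text
[ 0.05007922  0.45498553  0.19471414  2.12383883 -1.11883821  0.19031448
  2.8185379 ] [ 0.61430737 -0.13385687  0.0487979 ] 0.0855354942242486 [0.38790367 0.22131753 0.83228017]
grasp 0.001 -0.004 0.001 -0.07 4.03 -0.02
```

Joints 5, 6 and 7 are near their limits at this lean. I'll back off and use an 18° lean instead.

Call:
servo_tool(rows="0 0 0 0 -3 0 1;0.06 0 0 0 -6 0 1;0.12 0 0 0 -6 0 1;0.175 0 0 0 -6 0 1;0.175 0 0 0 -6 0 1;0.175 0 0 0 -6 0 1")

```text
clock: 14.15
position: [0.5851, -0.134, 0.1024]
ee_rot: [-1.45, -1.421, 1.032]
force: [-1.0, -0.3, -0.4]
finger_gap: 0.0854
```

```bash
python3 - <<'E'
from h import *
s=robot.read_state();R=rot(np.radians(18));g=unit(.034*.6216-.027*.783,.034*.783+.027*.6216)+[0,.0005,0]
tip=g+.0187*R[:,1];print(s["joint_pos"],s["position"],s["finger_gap"],s["force"])
print("grasp",movetip(R,tip,s),"pre6",movetip(R,tip-.06*R[:,1],s))
E
```

```text
[-0.3406206   0.4143267   0.6621237   2.04367342 -0.65365978  0.53750173
  2.32204141] [ 0.58514235 -0.13398458  0.10244934] 0.0854183301827448 [-1.04572991 -0.27693249 -0.42308512]
grasp 0.002 0.003 -0.000 0.01 10.05 -0.99 pre6 0.002 0.003 -0.000 0.00 4.05 -1.00
```

Call:
servo_tool(rows="0 0 0 0 2 -1 1;0 0 0 0 4 -1 1;0 0 0 0 5.5 -1 1;0 0 0 0 7 -1 1;0 0 0 0 7 -1 1")

```text
clock: 14.65
position: [0.6149, -0.1355, 0.037]
ee_rot: [-1.449, -1.417, 1.03]
force: [-0.3, -0.3, 0.5]
finger_gap: 0.0853
```

```bash
python3 - <<'E'
from h import *
import cv2
s=robot.read_state();R=rot(np.radians(18));g=unit(.034*.6216-.027*.783,.034*.783+.027*.6216)+[0,.0005,0]
tip=g+.0187*R[:,1];print(s["joint_pos"],s["position"],s["finger_gap"],s["force"])
print("grasp",movetip(R,tip,s))
a=robot.get_image("side")[:,:,::-1];w=robot.get_image("wrist")[:,:,::-1]
cv=np.zeros((480,800,3),np.uint8);cv[:,480:]=cv2.resize(a[260:420,290:397],(320,480),interpolation=2);cv[:360,:480]=cv2.resize(w,(480,360))
cv2.imwrite("pics/p9.png",np.clip(cv*1.3,0,255).astype(np.uint8))
E
```

```text
[-0.22075241  0.55545821  0.52257949  1.99911691 -0.79855215  0.45190379
  2.43459407] [ 0.61490542 -0.13546227  0.03696022] 0.08525934982458333 [-0.31386345 -0.25113721  0.45754489]
grasp -0.001 -0.000 -0.000 0.09 2.89 -0.20
```

View pics/p9.png

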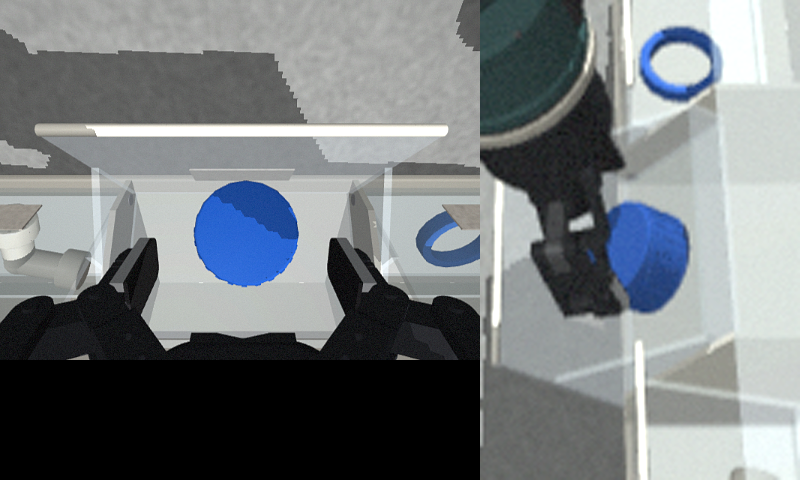

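Fingers straddle the cap and are centred. Going in and closing, 4 mm deeper to allow for the pads' setback at a 60 mm opening.

Call:
servo_tool(rows="0 0 0 0.05 1.5 -0.1 1;0 0 0 0.05 3 -0.2 1;0 0 0 0.05 3.3 -0.2 1;0 0 0 0.05 3.3 -0.2 1;0 0 0 0.05 3.3 -0.2 0.3;0 0 0 0.05 3.3 -0.2 0;0 0 0 0.05 3.3 -0.2 -1;0 0 0 0.05 3.3 -0.2 -1;0 0 0 0.05 3.3 -0.2 -1;0 0 0 0.05 3.3 -0.2 -1;0 0 0 0.05 3.3 -0.2 -1", force=35)

```text
clock: 15.85
position: [0.6287, -0.1349, 0.0085]
ee_rot: [-1.451, -1.418, 1.029]
force: [-3.3, -0.1, 6.9]
finger_gap: 0.0578
```

Cap gripped (58 mm gap). Lifting straight up and then toward the robot.

Call:
servo_tool(rows="0 0 0 0 -0.6 -0.2 -1;0 0 0 0 -1.9 -0.6 -1;0 0 0 0 -3.8 -1.2 -1;0 0 0 0 -6.5 -2.1 -1;0 0 0 0 -9.5 -2.5 -1;0 0 0 0 -12.5 -1 -1;0 0 0 0 -15 1 -1;0 0 0 0 -15 3 -1;0 0 0 0 -15 3 -1;0 0 0 0 -15 3 -1")

```text
clock: 16.85
position: [0.5538, -0.1328, 0.1417]
ee_rot: [-1.451, -1.419, 1.029]
force: [0.6, 0.1, 0.0]
finger_gap: 0.0581
```

```bash
cat >> h.py <<'E'
PG=np.array([.6287,-.1349,.0085]);RG=Ro.from_rotvec([-1.451,-1.418,1.029]).as_matrix();CB=np.array([.629,-.1349,.0411])
def place(C,psi,cur=None):
    # cap upright with its base centre at C, unit's x heading turned to psi
    Q=Ro.from_euler('z',psi-YAW).as_matrix()@Ro.from_rotvec(.9*UY).as_matrix()
    return Q@RG,np.array(C)+Q@(PG-CB)
E
python3 - <<'E'
from h import *
import cv2
s=robot.read_state();print(s["joint_pos"],s["position"],s["finger_gap"],s["force"])
R,p=place([.4446,.313,.083],np.radians(30));print(R[:,1],p);print("over tray",move(R,p,s))
a=robot.get_image("side")[:,:,::-1];t=robot.get_image("top")[:,:,::-1]
cv=np.zeros((480,800,3),np.uint8);cv[:,400:]=cv2.resize(a[160:400,200:400],(400,480),interpolation=2);cv[:300,:400]=cv2.resize(t,(400,300))
cv2.imwrite("pics/p10.png",cv)
E
```

```text
[-0.44697331  0.30275144  0.77439618  2.08696788 -0.53660662  0.58651125
  2.23392204] [ 0.55377269 -0.13276396  0.14167283] 0.0581446643544641 [0.64137348 0.10952736 0.02734076]
[-0.47772755 -0.27616888 -0.83397071] [0.42232668 0.30013273 0.06297045]
over tray 0.877 -0.559 0.077 42.98 3.12 15.87
```

View pics/p10.png

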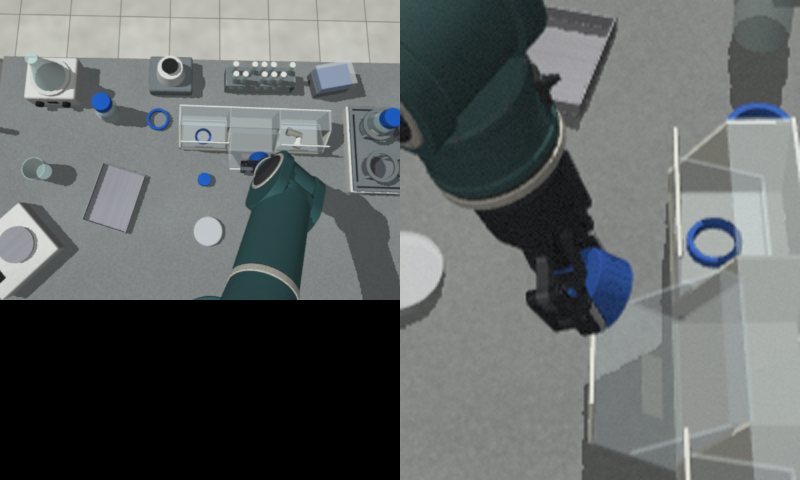

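Cap is held, bin open, other bins shut. Carrying it over the tray while turning it level.

Call:
servo_tool(rows="0.1 -0.06 0.01 4.8 -2 1.8 -1;0.2 -0.12 0.02 9.6 -2 3.6 -1;0.3 -0.19 0.03 14.4 -2 5.4 -1;0.4 -0.25 0.035 19.2 -2 7.2 -1;0.5 -0.32 0.045 24 -2 9 -1;0.6 -0.38 0.05 28.8 -2 10.8 -1;0.7 -0.45 0.06 33.6 -1 12.5 -1;0.8 -0.51 0.07 38.4 0 14.2 -1;0.877 -0.559 0.077 43 1 15.9 -1;0.877 -0.559 0.077 43 2 15.9 -1;0.877 -0.559 0.077 43 3.1 15.9 -1;0.877 -0.559 0.077 43 3.1 15.9 -1;0.877 -0.559 0.077 43 3.1 15.9 -1;0.877 -0.559 0.077 43 3.1 15.9 -1;0.877 -0.559 0.077 43 3.1 15.9 -1")

```text
clock: 18.45
position: [0.4223, 0.2998, 0.0633]
ee_rot: [-0.59, -1.017, 1.893]
force: [0.6, 0.4, 0.3]
finger_gap: 0.0581
```

```bash
python3 - <<'E'
from h import *
import cv2
s=robot.read_state();print(s["clock"],s["joint_pos"],s["position"],s["finger_gap"],s["force"])
R,p=place([.4446,.313,.083],np.radians(30));print("resid",move(R,p,s))
R,p=place([.4446,.313,.008],np.radians(30));print("to 5mm above",move(R,p,s))
a=robot.get_image("side")[:,:,::-1];t=robot.get_image("top")[:,:,::-1]
cv2.imwrite("pics/11a.png",a)
for n in("side","top"): print(n,[np.round(w2px(n,[.4446,.313,z])) for z in(.083,.115)])
cv=np.zeros((480,800,3),np.uint8);cv[:,:400]=cv2.resize(t[240:400,120:253],(400,480),interpolation=2);cv[:,400:]=cv2.resize(a[90:234,190:310],(400,480),interpolation=2)
cv2.imwrite("pics/p11.png",cv)
E
```

```text
18.45 [-0.97697408  0.83146832  0.52526633  1.53235312 -0.35978163  1.48328456
  1.75363959] [0.42226183 0.29975771 0.06325951] 0.05812403114173597 [0.59565487 0.37781156 0.34264346]
resid 0.000 -0.001 0.000 0.03 0.01 -0.04
to 5mm above 0.000 -0.001 0.000 0.04 6.27 -4.17
side [array([255., 164.]), array([253., 153.])]
top [array([178., 314.]), array([174., 313.])]
```

View pics/p11.png

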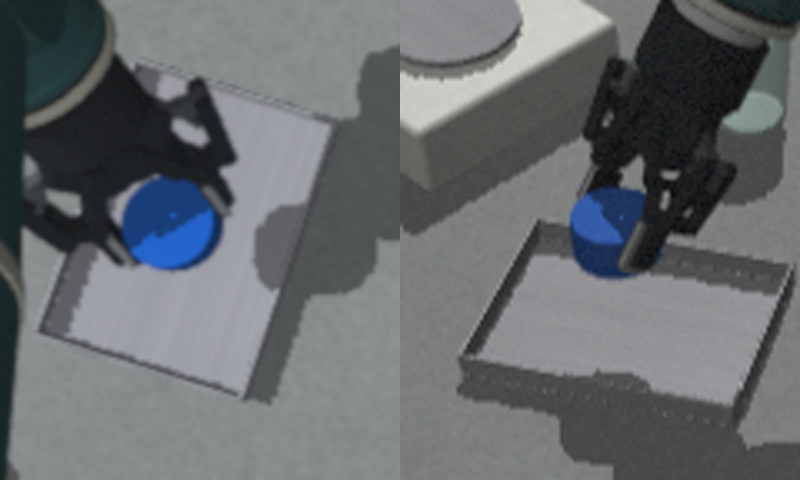

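The cap is level above the tray's middle. Lowering to just above the floor, then by small steps.

Call:
servo_tool(rows="0 0 0 0 1.7 -1.1 -1;0 0 0 0 3.3 -2.2 -1;0 0 0 0 5 -3.3 -1;0 0 0 0 5.8 -3.9 -1;0 0 0 0 6.25 -4.15 -1;0 0 0 0 6.25 -4.15 -1;0 0 0 0 6.35 -4.2 -1;0 0 0 0 6.4 -4.25 -1;0 0 0 0 6.5 -4.3 -1;0 0 0 0 6.5 -4.3 -1")

```text
clock: 19.55
position: [0.4218, 0.3001, -0.0153]
ee_rot: [-0.589, -1.017, 1.894]
force: [-0.8, -0.2, -0.3]
finger_gap: 0.058
```

Call:
servo_tool(rows="0 0 0 0 0.08 -0.05 -1;0 0 0 0 0.12 -0.08 -1;0 0 0 0 0.17 -0.11 -1;0 0 0 0 0.17 -0.11 -1")

```text
clock: 19.95
position: [0.4218, 0.3, -0.016]
ee_rot: [-0.588, -1.016, 1.894]
force: [-3.0, -0.4, 21.5]
finger_gap: 0.058
```

Firm contact (21 N) at the expected height. Easing off and opening.

Call:
servo_tool(rows="0 0 0 0 -0.08 0.05 -1;0 0 0 0 -0.08 0.05 0.5;0 0 0 0 -0.08 0.05 0.6;0 0 0 0 -0.08 0.05 0.8;0 0 0 0 -0.08 0.05 1;0 0 0 0 -0.08 0.05 1;0 0 0 0 -0.08 0.05 1;0 0 0 0 -2 0.05 1;0 0 0 0 -5 0.05 1;0 0 0 0 -9 0.05 1;0 0 0 0 -13 0.05 1;0 0 0 0 -13 4 1;0 0 0 0 -13 8 1;0 0 0 0 -13 8 1;0 0 0 0 -13 8 1")

```text
clock: 21.45
position: [0.426, 0.303, 0.1356]
ee_rot: [-0.588, -1.018, 1.894]
force: [-0.1, -0.1, -0.6]
finger_gap: 0.0852
```

```bash
python3 - <<'E'
from h import *
import cv2
s=robot.read_state();print(s["clock"],s["position"],s["finger_gap"],s["force"])
a=robot.get_image("side")[:,:,::-1];t=robot.get_image("top")[:,:,::-1]
for n in("side","top"): print(n,[np.round(w2px(n,[.4446,.313,z])) for z in(.003,.035)])
cv=np.zeros((600,800,3),np.uint8);cv[:300,:400]=cv2.resize(t,(400,300));cv[300:,:400]=cv2.resize(t[250:380,115:288],(400,300),interpolation=2);cv[:,400:]=cv2.resize(a[120:450,200:420],(400,600),interpolation=2)
cv2.imwrite("pics/p12.png",cv)
E
```

```text
21.45 [0.42600992 0.303002   0.13557086] 0.08518262859661123 [-0.11626408 -0.10241559 -0.64178687]
side [array([258., 190.]), array([257., 180.])]
top [array([186., 316.]), array([183., 315.])]
```

View pics/p12.png

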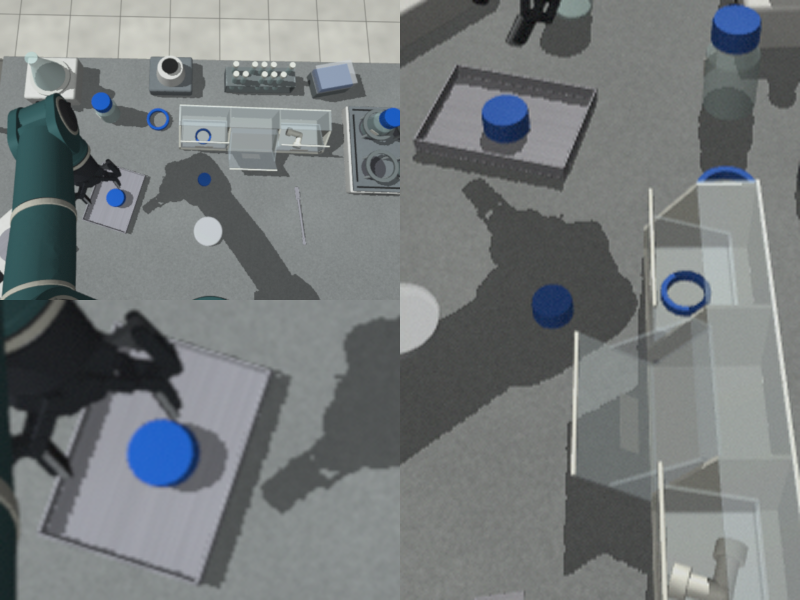

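The picture shows the cap flat in the tray's middle, the middle bin out, the other two shut, the bottle upright and the gripper clear.

```bash
python3 -c "
from workcell import robot
print(robot.sign_off())"
```

```text
the job is handed in; nothing more can be done
None
```

The larger blue cap now lies flat, top up, in the middle of the steel tray, and I have handed the job in at about 21.5 s of the 53 s allowed. I tilted its bin (the middle one) out to the stop and gripped the cap at about 58 mm opening. I turned it level and lowered it until it touched the tray floor (21 N), then let go.

The last pictures show the middle bin still out, the left and right bins shut and the bottle standing. The tray sits where it was and the gripper is clear of everything, with the force reading near zero.

Three things disagreed or failed along the way:
- **First hook:** it missed, because the true fingertip is about 29 mm short of the reported TCP. I found this by touching the bench gently and corrected for it afterwards.
- **First grasp approach:** a 28° lean brought joints 5, 6 and 7 close to their limits, so I backed off and used 18°.
- **Camera measurements:** the bin unit's position differed by about 2 mm between cameras, and I corrected for that too.

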